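Refit the slatted floor of a water bath

TASK

Put the loose slatted steel floor back into the water bath: it is longer than the opening, so tilt it, slip one end under the wide far lip to the hidden end stop, bring the other end down past the narrow near lip, then slide it back until it drops fully home between the two raised sills, flat on both ledges. Feel your way and never press or knock hard against the bath (stay under about 40 N). Leave the floor lying still, let go of, and leave the jar, bottle and slide box as they stand.

Things in the scene. Friction and masses are not known exactly. Their poses are not given: they have to be found in the camera images.
- bath: White bench-top water bath, empty, fixed, rigid, 254 (x) by 168 (y) by 89 mm high. Origin: centre of its underside, z up; x runs lengthwise from the narrow lip (robot side, grey panel with black knob) to the wide lip (far side). Inside x = -109 to 109, y = -66 to 66. Flat steel rim, z = 85 to 89, turns inwards at the two ends only; opening 146 by 132 mm. Ledge tops at z = 45
- narrow_lip (a point): Middle of the narrow lip's free edge, on its top: x = -88, z = 89 mm in the bath's frame. Hidden below it is a raised sill (z = 45 to 50) from the wall to x = -109 + s. s is the setting of a rigid locating frame, clamped anywhere from 0 to 16 mm: it differs each time and is not measured; find it by feel
- wide_lip (a point): Middle of the wide lip's free edge, on its top: x = +58, z = 89 mm in the bath's frame. Hidden under it, on the same locating frame: a raised sill, z = 45 to 50, from x = 74 + s to 92 + s, and behind it an upright end stop, face at x = 92 + s, z to 80. With its lower end over this sill and up against the end stop, the tilted floor just clears the narrow lip (by 2 mm or more)
- bath_seat (a point): Mid-range of where the floor's origin may lie when home: x = -9.5, y = 0, z = 45 mm in the bath's frame; home is really x = -17.5 + s (s = 0 to 16), 1.5 mm play each way. There the floor drops 5 mm between the two raised sills, 183 mm apart, onto two full-width ledges (x = -109 to -78, and 48 to 109). Home is thus 19.5 mm back from touching the end stop
- grid: The loose floor: grid of bare steel slats, 180 (x) by 120 (y) by 5 mm thick, 0.3 to 0.5 kg, lying flat on the bench at the start, with a lifting handle over its centre. Origin: centre of its underside, z up. Both ends are alike: either may go first
- grid_handle (a point): Centre of the handle, 60 mm above the grid's origin: a black bar 14 (x) by 70 (y) by 24 (z) mm on two posts 10 mm square at y = -25 and +25; gripped across its 14 mm (fingers closing along the grid's x)
- grid_end1 (a point): Middle of the lower edge of the grid's end at its x = +90 mm
- grid_end2 (a point): Middle of the lower edge of the grid's end at its x = -90 mm
- jar: Bystander: closed jar, 68 mm wide, 100 high, with a white cap; origin under its centre
- bottle: Bystander: bottle, 54 mm wide, 130 high, with a red cap; origin under its centre
- slidebox: Bystander: flat wooden box for slides, 160 by 85 by 32 mm; origin under its centre
Things that resemble listed ones, but are neither listed nor needed, are in the scene too. What is shaped like the grid but orange is not meant.

How it is judged (in metres and radians):
On the way, in this order (a step that is already met when the one before it is completed fails the run):
1. the floor stands tilted in the opening, one end at least 7 mm under the wide lip, the other end still above the rim (((x of grid_end1 in the frame of bath above 0.065 m and z of grid_end1 in the frame of bath below 0.085 m and y of grid_end1 in the frame of bath between -0.07 and 0.07 m and height (world z) of grid_end2 above 0.089 m) or (x of grid_end2 in the frame of bath above 0.065 m and z of grid_end2 in the frame of bath below 0.085 m and y of grid_end2 in the frame of bath between -0.07 and 0.07 m and height (world z) of grid_end1 above 0.089 m))), for 0.1 s.
2. both ends are below the rim, inside the bath (z of each of grid_end1, grid_end2 in the frame of bath below 0.081 m and x of grid_end1 in the frame of bath between -0.112 and 0.112 m and y of grid_end1 in the frame of bath between -0.07 and 0.07 m and x of grid_end2 in the frame of bath between -0.112 and 0.112 m and y of grid_end2 in the frame of bath between -0.07 and 0.07 m), for 0.1 s.
At the end, for the whole second after the job is handed in: the floor lies at rest, flat within 0.015 rad, its underside on the ledges (within 1.5 mm above, 2 mm below nominal) and within 11 mm along and 10 mm across of bath_seat, dropped in between the raised sills, both ends under the lips (z of grid in the frame of bath_seat between -0.002 and 0.0015 m and x of grid in the frame of bath_seat between -0.011 and 0.011 m and y of grid in the frame of bath_seat between -0.01 and 0.01 m and angle between the z axis of grid and the z axis of bath, either way round below 0.015 rad and linear speed of grid below 0.01 m/s and angular speed of grid below 0.05 rad/s); the robot touches nothing.
It fails at once if the bath is pressed or struck with more than 40 N (contact force between bath and anything else above 40 N).
It fails at once if the jar is shifted by more than 20 mm or tipped (distance of jar from where it was at the start of the episode above 0.02 m or angle between jar's own z axis and vertical above 0.2 rad).
It fails at once if the bottle is shifted by more than 20 mm or tipped (distance of bottle from where it was at the start of the episode above 0.02 m or angle between bottle's own z axis and vertical above 0.2 rad).
It fails at once if the slidebox is shifted by more than 20 mm or tipped (distance of slidebox from where it was at the start of the episode above 0.02 m or angle between slidebox's own z axis and vertical above 0.2 rad).
It also fails if it takes over 58 s, if anything falls off the work surface, if the arm or the gripper's body presses on something with over 40 N, if the wrist force passes 120 N, or if a joint passes its speed limit or range.

ROBOT

A 6-joint arm with a two-finger parallel gripper is mounted at the origin on the work surface. World frame = base frame: x ahead of the robot, y to its left, z up, the work surface at z = 0. Lengths are in mm, angles in degrees, forces in N, time in s.
With the tool pointing down it reaches from about 300 to 850 mm from the base axis. Payload 4.2 kg.
Tool frame: the origin (TCP) lies midway between the tips of the shut fingers; the grasp point (between the pads) lies 19 mm behind it; z points along the fingers, y is the line along which they close (so a half turn about z gives the same grasp; the last joint's range is limited). The gripper opens to 91 mm and grips with 3 to 60 N. Pads are 32 mm wide; open, the fingers measure 118 mm over their backs; the gripper's body (76 mm by 178 mm) begins 60 mm behind the grasp point.
Start: joints at [65.718, 18.312, 89.639, -0, 72.044, -1.146], TCP at [225.93, 528.771, 213.976] pointing down, gripper open.
Joint ranges: [-177.97, 177.97], [-48.28, 115.42], [12.27, 149.76], [-77.06, 257.06], [2.81, 150.46], [-146.56, 146.56]. Speed limits (degrees/s): [147.25, 147.25, 180, 180, 180, 180].

INTERFACE

Orientations are given as [roll, pitch, yaw] about the fixed x, y, z axes, in that order (R = Rz(yaw) Ry(pitch) Rx(roll)).
In Python, from workcell import state, grab_frame, camera_model, job_done gives the robot as it stands.
- The arm moves only by the shell command python3 -m pendant 'ROWS' [OPENING] [FORCE]. ROWS is a JSON list of rows, 1 to 8 of them, each written [[dx, dy, dz], [rx, ry, rz]]: dx, dy, dz in shares of the most that a row can go, 1 being 50 mm, then a rotation vector rx, ry, rz in a scale on which 1.0 is 60 degrees; each row shifts and turns the commanded pose from where the row before left it, along the tool's axes as they then stand; what a row does not reach is not made up. A row lasts 1/10 s, in which the tool goes at most 50 mm and 8.59 degrees, less where a joint would pass 70% of its speed; a pose out of reach is approached as far as the arm can. OPENING is the finger opening in mm, set as the command begins (- or left out keeps the last). The fingers move at their own pace and stop on an object; FORCE is the grip in N (left out, the last holds). Time passes only in rows, so rows that do not move let the fingers close. It prints the time, the measured TCP pose, the force, the opening and the grip force at its end. No shift or turn number may pass 1 either way. Input that does not fit is refused with a message, and nothing moves.
- state(): the state, without advancing time (a new reading comes with each control period).
- grab_frame(name): name is "side" or "top"; returns the picture (384x512x3 uint8, blue, green, red); there is no depth.
- camera_model(name): a dict with "fx", "fy", "cx", "cy" (pixels), "T" (4x4, takes a point from camera to world coordinates). Camera axes: x right, y up, looking along -z (the intrinsics and any distortion apply to the point x, -y, -z); pixel columns grow to the right and rows downward; lengths in mm; the calibration is good to about 2 mm. A picture is of the moment at which its call begins. camera_model takes no time and is no camera call.
- job_done(): hands the job in; it is judged then, once.
The state is a dict: "time_s": time; "qpos": joint angles; "qvel": joint speeds; "effort": joint torques, N m; "ee_pos": TCP position; "ee_rot": TCP orientation; "force": force on the tool from outside, world axes, zero at the start; "torque": the same for the moment, N m; "gripper_width": finger opening in mm; "gripper_force": force on a finger pad.
Only numpy, scipy, OpenCV 4.12 (cv2) and the standard library are available. Lean on these libraries where they do the work, as an engineer would, in place of code of your own. Each camera call takes 0.05 s, during which the arm holds its last target. There are 200 camera calls.

## Working session

There is one attempt and no reset: what is moved stays moved. The work goes in short steps, Python scripts to look and compute and a shell command to move; the robot and the scene stay as the last step left them, time stands still between calls to the robot, and variables do not carry over. Pictures are saved under pics/ and viewed, at most 10 in all, crops included, and the job is handed in when it is done.

```bash
ls; mkdir -p pics; python3 - <<'E'
from workcell import *
import cv2,numpy as np
for n in("top","side"):
    cv2.imwrite(f"pics/{n}0.png",grab_frame(n))
    m=camera_model(n);print({k:(np.round(v,3).tolist() if k=="T" else v) for k,v in m.items()})
s=state();print(s)
E
```

```text
pics
{'fx': 471.3492336160343, 'fy': 471.3492336160343, 'cx': 247.5152376858512, 'cy': 189.53269868388827, 'T': [[0.026, 0.99, -0.138, 378.805], [-1.0, 0.025, -0.005, 4.895], [-0.001, 0.138, 0.99, 1671.714], [0.0, 0.0, 0.0, 1.0]]}
{'fx': 434.53233775411, 'fy': 434.53233775411, 'cx': 250.91373560673932, 'cy': 193.62545291408782, 'T': [[0.721, 0.438, -0.537, -25.658], [-0.693, 0.464, -0.552, -636.873], [0.008, 0.77, 0.638, 812.898], [0.0, 0.0, 0.0, 1.0]]}
{'time_s': 0.1, 'qpos': array([ 6.57197098e+01,  1.83482547e+01,  8.96968359e+01,  1.26959708e-05,
        7.20427775e+01, -1.14633189e+00]), 'qvel': array([-0.04881352, -0.0924477 , -0.21369363, -0.09609708, -0.00834785,
        0.09563908]), 'effort': array([ 1.24142873e-03, -4.13326406e+01, -2.32512027e+01,  7.29979249e-02,
        4.22331900e-02, -5.79440393e-05]), 'ee_pos': array([225.73643452, 528.37673176, 213.21905059]), 'ee_rot': array([-1.79912150e+02, -1.76995148e-03,  1.56866036e+02]), 'force': array([-0.97836314, -0.05140663, -0.38188388]), 'torque': array([0.01273939, 0.00469561, 0.02097872]), 'gripper_force': 0.0, 'gripper_width': 91.46699104056319}
```

View pics/top0.png

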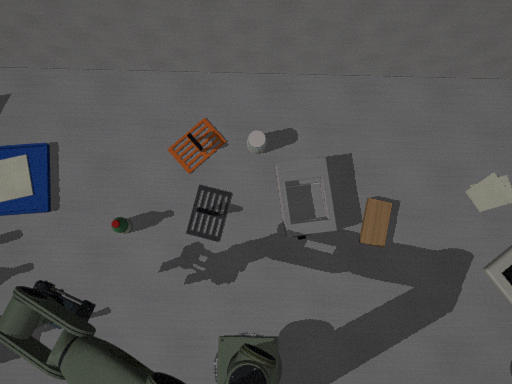

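View pics/side0.png

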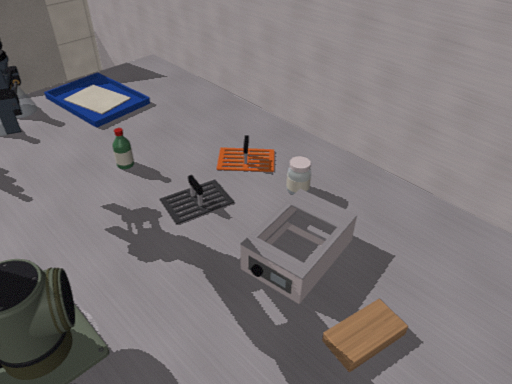

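Candidates for the floor: grey grid at top (210,212), orange decoy at top (197,145). The grey one is the right one. Bath is at (307,195), with its knob at (301,236), jar at (257,142), bottle at (121,225) and slide box at (376,222). Next, a close crop.

```bash
python3 - <<'E'
import cv2
t=cv2.imread("pics/top0.png");s=cv2.imread("pics/side0.png")
c=cv2.resize(t[145:250,180:345],None,fx=4.8,fy=4.8,interpolation=cv2.INTER_CUBIC);cv2.imwrite("pics/topc.png",cv2.convertScaleAbs(c,alpha=1.6))
c=cv2.resize(s[150:300,155:360],None,fx=3.9,fy=3.9,interpolation=cv2.INTER_CUBIC);cv2.imwrite("pics/sidec.png",cv2.convertScaleAbs(c,alpha=1.3))
E
```

```text
(no output)
```

View pics/topc.png

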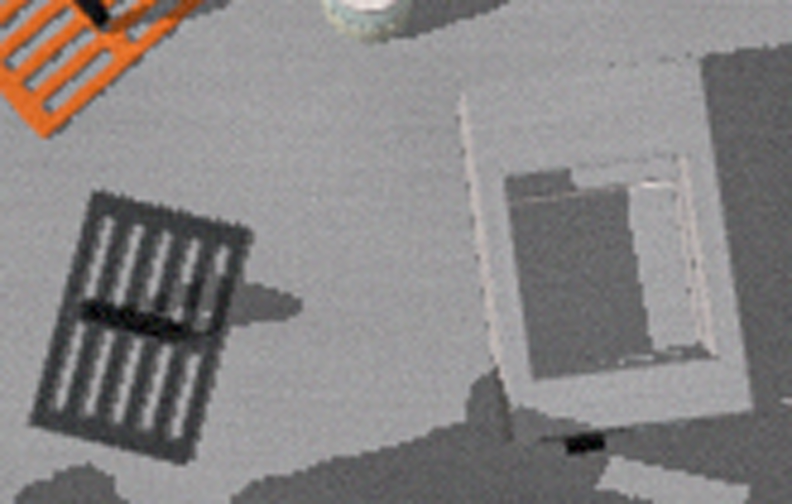

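View pics/sidec.png

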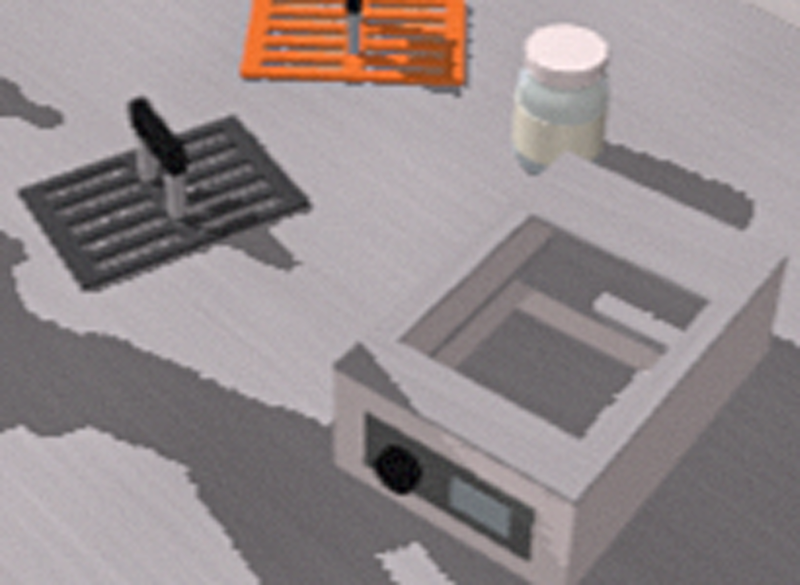

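The crops confirm that the grey grid with the black bar handle is the floor, with corners in the top crop at (95,192), (252,230), (188,465) and (32,424). The bath's knob side faces the robot. Next I fit planar poses from the corners in both views.

```bash
cat > h.py <<'E'
import numpy as np
from workcell import *
from scipy.optimize import least_squares
from scipy.spatial.transform import Rotation as R
def proj(n,P):
    m=camera_model(n);T=np.array(m["T"]);p=(np.asarray(P)-T[:3,3])@T[:3,:3]
    return np.c_[m["cx"]+m["fx"]*p[:,0]/-p[:,2],m["cy"]-m["fy"]*p[:,1]/-p[:,2]]
def fit(obs,x0,fz=True):
    def f(q):
        Rz=R.from_euler('z',q[2],degrees=True)
        return np.concatenate([(proj(n,Rz.apply(P)+[q[0],q[1],q[3] if fz else 0])-px).ravel() for n,P,px in obs])
    r=least_squares(f,x0,loss='soft_l1');return r.x,f(r.x).reshape(-1,2).round(1).tolist()
top=lambda a:(np.array(a,float)+.5)/4.8-.5+[180,145]
side=lambda a:(np.array(a,float)+.5)/3.9-.5+[155,150]
E
python3 - <<'E'
from h import *
g=[[90,60,5],[90,-60,5],[-90,-60,5],[-90,60,5],[0,0,60]]
gt=top([[95,192],[252,230],[188,465],[32,424],[138,318]]);gs=side([[235,117],[310,205],[90,288],[20,190],[158,135]])
o=[[58,66,89],[58,-66,89],[-88,-66,89],[-88,66,89],[127,-84,89],[-127,-84,89]]
bt=top([[505,178],[685,153],[718,355],[533,380],[700,58],[752,410]])
bs=side([[530,215],[708,300],[583,437],[400,342],[787,258],[577,500],[567,152],[335,365]]);o2=o+[[127,84,89],[-127,84,89]]
for nm,T,a,S,b in(("grid",g,gt,g,gs),("bath",o,bt,o2,bs)):
    for ob in([("top",T,a)],[("side",S,b)],[("top",T,a),("side",S,b)]):
        x,r=fit(ob,[400,0,-10,0],len(ob)>1);print(nm,x.round(1),r)
E
```

```text
grid [525.3 146.8 -13.    0. ] [[0.2, -0.5], [-0.0, -0.1], [0.3, 0.1], [-0.1, 0.1], [-0.4, 0.3]]
grid [523.2 148.  -12.6   0. ] [[0.3, -0.5], [0.6, -1.0], [-1.3, 0.1], [-0.3, 0.4], [0.4, 0.7]]
grid [524.4 147.7 -12.8  -0.8] [[-0.1, -0.2], [-0.4, 0.1], [0.2, 0.3], [-0.3, 0.4], [-0.7, 0.6], [0.7, -0.4], [1.0, -0.8], [-0.9, 0.1], [0.1, 0.4], [0.8, 0.7]]
bath [ 583.5 -186.     8.7    0. ] [[-0.3, -0.3], [0.6, 0.1], [0.1, 0.5], [-0.2, 0.2], [-0.3, -0.5], [0.1, -0.1]]
bath [ 581.1 -184.9    8.8    0. ] [[0.3, -0.3], [0.8, 0.0], [0.6, 1.6], [-0.7, -0.4], [0.5, -1.4], [-0.4, 0.5], [-0.6, -0.4], [-0.5, -0.1]]
bath [ 582.8 -184.6    8.8   -1.7] [[-0.8, 0.0], [0.1, 0.3], [-0.3, 0.7], [-0.6, 0.5], [-0.8, -0.2], [-0.3, 0.1], [0.7, -0.2], [1.0, 0.2], [0.9, 1.6], [-0.3, -0.3], [0.7, -1.3], [-0.1, 0.5], [-0.3, -0.2], [-0.1, -0.1]]
```

Both views agree to about 2 mm and the heights check out: grid (524.5,147.3) at yaw -12.8°, bath (582.5,-185) at yaw 8.8°. I move above the handle, then turn by +79.7° about tool z so that tool y points along grid x.

The rows are not in the units I measure in: shifts go in shares of 50 mm and turns go in shares of 60 degrees. I convert before sending: -35.4 mm is -0.708, -19.4 mm is -0.388.

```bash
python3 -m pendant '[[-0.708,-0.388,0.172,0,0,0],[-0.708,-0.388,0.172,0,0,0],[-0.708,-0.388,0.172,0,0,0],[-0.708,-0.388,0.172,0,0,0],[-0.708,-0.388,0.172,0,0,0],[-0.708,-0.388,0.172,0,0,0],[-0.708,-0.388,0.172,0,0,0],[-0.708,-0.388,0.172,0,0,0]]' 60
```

```text
refused: ROWS must be rows with the three-number parts in brackets of their own. Nothing was moved.
```

Refused on format, not on reach. It needs rows with the three-number parts in brackets of their own.

```bash
python3 -m pendant '[[[-0.708,-0.388,0.172],[0,0,0]],[[-0.708,-0.388,0.172],[0,0,0]],[[-0.708,-0.388,0.172],[0,0,0]],[[-0.708,-0.388,0.172],[0,0,0]],[[-0.708,-0.388,0.172],[0,0,0]],[[-0.708,-0.388,0.172],[0,0,0]],[[-0.708,-0.388,0.172],[0,0,0]],[[-0.708,-0.388,0.172],[0,0,0]]]' 60 && python3 -m pendant '[[[-0.708,-0.388,0.172],[0,0,0]],[[-0.708,-0.388,0.172],[0,0,0]],[[-0.708,-0.388,0.172],[0,0,0]],[[-0.708,-0.388,0.172],[0,0,0]],[[0,0,0],[0,0,0.1333]],[[0,0,0],[0,0,0.1333]],[[0,0,0],[0,0,0.1333]],[[0,0,0],[0,0,0.1333]]]' && python3 -m pendant '[[[0,0,0],[0,0,0.1333]],[[0,0,0],[0,0,0.1333]],[[0,0,0],[0,0,0.1333]],[[0,0,0],[0,0,0.1333]],[[0,0,0],[0,0,0.1333]],[[0,0,0],[0,0,0.1283]],[[0,0,0],[0,0,0]],[[0,0,0],[0,0,0]]]'
python3 - <<'E'
from h import *
s=state();r=R.from_euler('xyz',s["ee_rot"],degrees=True)
yt=r.apply([0,1,0]);print(s["qpos"].round(1),np.degrees(np.arctan2(yt[1],yt[0])))
print("to grasp, tool axes",r.inv().apply(np.array([524.5,147.3,41])-s["ee_pos"]))
E
```

```text
time_s: 0.9
ee_pos: [426.0, 273.3, 144.6]
ee_rot: [-180.0, -0.0, 156.9]
force: [0.2, 0.3, 0.4]
gripper_width: 59.7
gripper_force: 0.0
time_s: 1.7
ee_pos: [524.8, 147.5, 110.2]
ee_rot: [-179.9, -0.0, 124.5]
force: [0.6, -0.1, -0.3]
gripper_width: 60.2
gripper_force: 0.0
time_s: 2.5
ee_pos: [524.9, 147.7, 110.5]
ee_rot: [-180.0, 0.0, 77.3]
force: [-0.2, -1.0, -0.2]
gripper_width: 60.3
gripper_force: 0.0
[ 14.5  20.7 102.2   0.   57.1  27.2] -12.67424535523328
to grasp, tool axes [-0.49130222 -0.23376241 69.5105381 ]
```

Scaled: 14 mm is 0.28, 10 mm is 0.2.

```bash
python3 -m pendant '[[[-0.01,0,0.28],[0,0,0]],[[0,0,0.28],[0,0,0]],[[0,0,0.28],[0,0,0]],[[0,0,0.28],[0,0,0]],[[0,0,0.2],[0,0,0]],[[0,0,0.06],[0,0,0]],[[0,0,0],[0,0,0]],[[0,0,0],[0,0,0]]]' 45 && python3 -m pendant '[[[0,0,0],[0,0,0]],[[0,0,0],[0,0,0]],[[0,0,0],[0,0,0]],[[0,0,0],[0,0,0]],[[0,0,0],[0,0,0]],[[0,0,0],[0,0,0]],[[0,0,0],[0,0,0]],[[0,0,0],[0,0,0]]]' 8 40 && python3 -m pendant '[[[0,0,-0.1],[0,0,0]],[[0,0,-0.4],[0,0,0]],[[0,0,-0.6],[0,0,0]],[[0,0,-0.8],[0,0,0]],[[0,0,-0.8],[0,0,0]],[[0,0,-0.3],[0,0,0]],[[0,0,0],[0,0,0]],[[0,0,0],[0,0,0]]]'
python3 - <<'E'
from h import *;import cv2
f=grab_frame("side");cv2.imwrite("pics/s1.png",cv2.resize(f[60:260,120:380],None,fx=3,fy=3,interpolation=cv2.INTER_CUBIC))
s=state();print(s["ee_pos"],s["ee_rot"],s["torque"])
E
```

```text
time_s: 3.3
ee_pos: [525.5, 147.4, 42.3]
ee_rot: [179.9, -0.0, 77.2]
force: [0.6, -0.3, -0.3]
gripper_width: 45.0
gripper_force: 0.0
time_s: 4.1
ee_pos: [523.9, 147.4, 41.8]
ee_rot: [-179.9, 0.0, 77.2]
force: [-4.9, 1.4, 5.1]
gripper_width: 14.0
gripper_force: 40.0
time_s: 4.9
ee_pos: [524.6, 146.9, 190.6]
ee_rot: [-179.9, 0.1, 77.2]
force: [0.2, 0.6, -5.9]
gripper_width: 13.8
gripper_force: 40.0
[524.0188669  146.84373254 189.85473108] [-1.79838819e+02  9.94302711e-02  7.71633393e+01] [-0.16650734  0.0567672  -0.01400932]
```

View pics/s1.png

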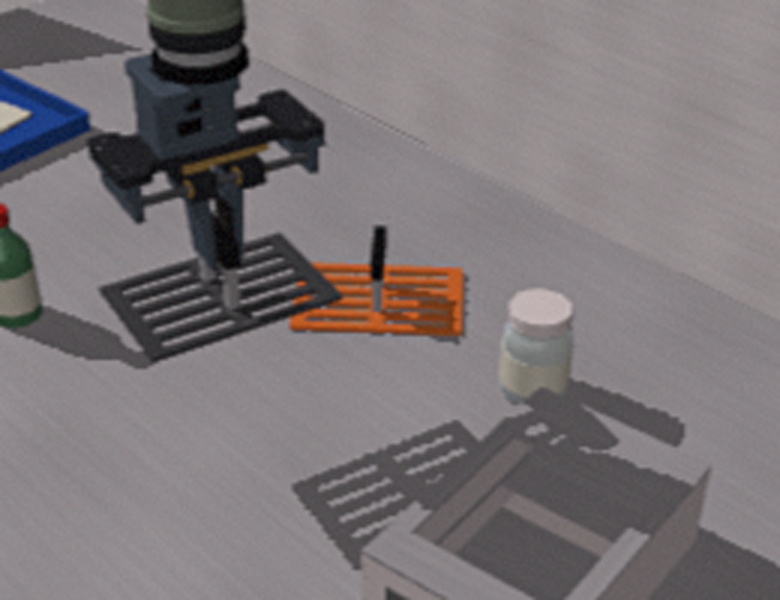

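The floor is held squarely: the grip reads 14 mm, with TCP 41.8 mm above the grid origin. Next I add a helper that gives the grid ends in the bath frame and works out tool-frame deltas.

```bash
cat >> h.py <<'E'
BP=np.array([582.5,-185.,0]);BR=R.from_euler('z',8.8,degrees=True);H=41.8
def rt():
    s=state();return s,s["ee_pos"],R.from_euler('xyz',s["ee_rot"],degrees=True)
def rep():
    s,p,r=rt();b=lambda v:BR.inv().apply(p+r.apply(v)-BP).round(1).tolist()
    y=BR.inv().apply(r.apply([0,1,0]))
    print("t",round(s["time_s"],1),"end1",b([0,90,H]),"end2",b([0,-90,H]),"tilt",round(-np.degrees(np.arcsin(y[2])),2),"yaw",round(np.degrees(np.arctan2(y[1],y[0])),2),"Fbath",BR.inv().apply(s["force"]).round(1),"tq",s["torque"].round(2))
def goto(e1,tilt):  # tool-frame delta & rotvec to place end1 at e1 (bath frame) with tilt
    s,p,r=rt();t=np.radians(tilt)
    y=np.array([np.cos(t),0,-np.sin(t)]);z=np.array([-np.sin(t),0,-np.cos(t)]);x=np.cross(y,z)
    Rt=BR*R.from_matrix(np.c_[x,y,z]);P=BP+BR.apply(e1)-Rt.apply([0,90,H])
    print("goto",e1,tilt,"d_tool",r.inv().apply(P-p).round(1),"rv",(r.inv()*Rt).as_rotvec(degrees=True).round(2),"d after rot",Rt.inv().apply(P-p).round(1),"TCP",P.round(1))
E
python3 -c "
from h import *
rep();goto([45,0,105],18)"
```

```text
t 5.0 end1 [76.5, 303.7, 147.8] end2 [-90.8, 370.0, 148.3] tilt 0.16 yaw -21.64 Fbath [-0.1  0.6 -4.7] tq [-0.17  0.06 -0.01]
goto [45, 0, 105] 18 d_tool [-320.7  105.1   17.6] rv [ 17.61  -3.33 -21.47] d after rot [-336.9  -14.3   22.8] TCP [ 555.1 -189.2  172.6]
```

Scaled: -37 mm is -0.74, -30 mm is -0.6.

```bash
python3 -m pendant '[[[-0.3,0.1,0],[0,0,0]],[[-0.6,0.2,0],[0,0,0]],[[-0.74,0.24,0],[0,0,0]],[[-0.74,0.24,0],[0,0,0]],[[-0.74,0.24,0],[0,0,0]],[[-0.74,0.24,0],[0,0,0]],[[-0.74,0.24,0],[0,0,0]],[[-0.74,0.24,0],[0,0,0]]]' && python3 -m pendant '[[[-0.6,0.2,0],[0,0,0]],[[-0.474,0.16,0],[0,0,-0.0667]],[[0,0,0],[0,0,-0.1]],[[0,0,0],[0,0,-0.1]],[[0,0,0],[0,0,-0.0917]],[[0,0,0],[0.0667,0,0]],[[0,0,0],[0.1167,0,0]],[[0,0,0],[0.1133,0,0]]]' && python3 -m pendant '[[[0,0,0],[0,0,0]],[[0,0,0],[0,0,0]],[[0,0,0],[0,0,0]]]' 
python3 -c "
from h import *
rep();goto([45,0,105],18);goto([48,0,60],18)"
```

```text
time_s: 5.75
ee_pos: [549.4, -134.8, 190.1]
ee_rot: [-179.8, 0.0, 77.1]
force: [0.9, 0.0, -4.5]
gripper_width: 14.0
gripper_force: 40.0
time_s: 6.55
ee_pos: [555.5, -190.0, 191.2]
ee_rot: [-161.9, 0.0, 98.6]
force: [0.3, 0.1, -4.7]
gripper_width: 13.8
gripper_force: 40.0
time_s: 6.85
ee_pos: [555.1, -189.2, 191.6]
ee_rot: [-162.2, -0.0, 98.6]
force: [-0.3, -0.2, -5.0]
gripper_width: 13.6
gripper_force: 40.0
t 6.8 end1 [45.3, -0.1, 124.4] end2 [-126.1, 0.4, 179.3] tilt 17.75 yaw -0.17 Fbath [-0.3 -0.2 -5. ] tq [-0.02 -0.43 -0.05]
goto [45, 0, 105] 18 d_tool [-0.1  5.8 18.2] rv [ 0.25 -0.07 -0.16] d after rot [-0.1  5.9 18.1] TCP [ 555.1 -189.2  172.6]
goto [48, 0, 60] 18 d_tool [-0.1 22.4 60.1] rv [ 0.25 -0.07 -0.16] d after rot [-0.1 22.6 60. ] TCP [ 558.1 -188.8  127.6]
```

Scaled: 8 mm is 0.16, 6 mm is 0.12, 0.25 degrees / 60 = 0.0042.

```bash
python3 -m pendant '[[[0,0.06,0.16],[0.0042,0,0]],[[0,0.06,0.16],[0,0,0]],[[0,0.06,0.16],[0,0,0]],[[0,0.06,0.12],[0,0,0]],[[0,0,0],[0,0,0]]]'
python3 - <<'E'
from h import *;import cv2
rep()
f=grab_frame("side")[120:300,200:370];g=grab_frame("top")[140:250,260:360]
a=cv2.resize(f,(400,424),interpolation=cv2.INTER_CUBIC);b=cv2.resize(g,(385,424),interpolation=cv2.INTER_CUBIC)
cv2.imwrite("pics/m2.png",cv2.convertScaleAbs(np.hstack([a,b]),alpha=1.5))
E
```

```text
time_s: 7.35
ee_pos: [557.6, -188.1, 158.1]
ee_rot: [-161.8, -0.1, 98.7]
force: [0.4, 1.0, -5.6]
gripper_width: 13.9
gripper_force: 40.0
t 7.3 end1 [47.4, 0.6, 90.3] end2 [-123.6, 1.0, 146.4] tilt 18.17 yaw -0.11 Fbath [ 0.6  0.9 -5.6] tq [-0.06 -0.42 -0.01]
```

View pics/m2.png

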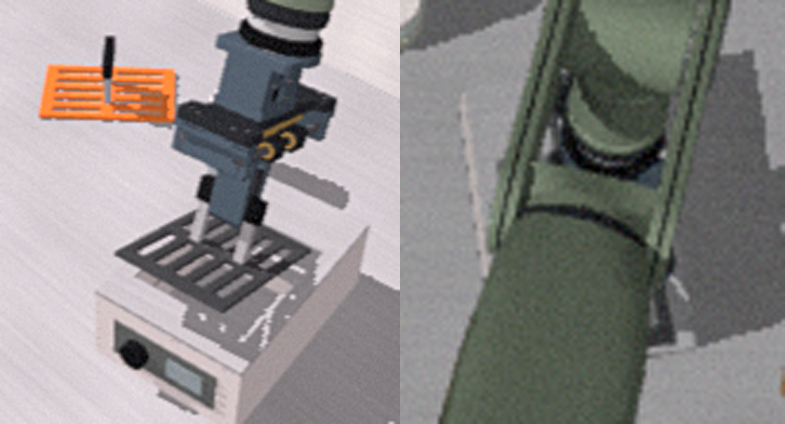

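The floor hangs tilted over the opening, clear of everything. Its near corners are at side-crop (117,250) and (225,308), with the far right corner at (325,245). I check the lateral offset against those.

```bash
python3 - <<'E'
from h import *
s,p,r=rt()
# grid corners in tool frame: grid x=tool y, grid y=tool x, top at H-5
px=np.array([[117,250],[225,308],[325,245]])*[170/400,180/424]+[200,120]
for dy in(-3,0,3):
    P=[p+r.apply([dy+a,b,H-5]) for a,b in((60,-90),(-60,-90),(-60,90))]
    print(dy,(proj("side",P)-px).round(1).tolist())
print(BR.apply([0,3,0]))
E
```

```text
-3 [[1.6, 0.3], [2.0, 0.7], [-3.3, 1.5]]
0 [[0.5, -0.3], [0.8, -0.0], [-4.4, 0.9]]
3 [[-0.6, -0.8], [-0.4, -0.7], [-5.5, 0.4]]
[-0.45895751  2.96468514  0.        ]
```

The lateral offset is about 1 mm, well inside the 6 mm play. The far-right corner was misread against the rim. I lower the far end to z≈58.

Scaled: 5 mm is 0.1, 4 mm is 0.08.

```bash
python3 -m pendant '[[[0,0.03,0.1],[0,0,0]],[[0,0.03,0.1],[0,0,0]],[[0,0.03,0.1],[0,0,0]],[[0,0.03,0.1],[0,0,0]],[[0,0.03,0.1],[0,0,0]],[[0,0.03,0.08],[0,0,0]],[[0,0,0],[0,0,0]],[[0,0,0],[0,0,0]]]'
python3 -c "
from h import *
rep();goto([48,0,57],18);goto([86,0,57],18)"
```

```text
time_s: 8.25
ee_pos: [557.9, -188.5, 129.1]
ee_rot: [-161.9, -0.0, 98.7]
force: [-0.2, 0.0, -3.8]
gripper_width: 13.8
gripper_force: 40.0
t 8.2 end1 [47.7, 0.1, 61.5] end2 [-123.4, 0.5, 117.2] tilt 18.05 yaw -0.14 Fbath [-0.2  0.  -3.8] tq [-0.07 -0.47  0.06]
goto [48, 0, 57] 18 d_tool [-0.3  1.6  4.2] rv [-0.05 -0.05 -0.13] d after rot [-0.3  1.6  4.2] TCP [ 558.1 -188.8  124.6]
goto [86, 0, 57] 18 d_tool [-0.2 37.7 -7.5] rv [-0.05 -0.05 -0.13] d after rot [-0.3 37.7 -7.5] TCP [ 595.7 -183.   124.6]
```

Scaled: 5 mm is 0.1, 4 mm is 0.08.

```bash
python3 -m pendant '[[[0,0.1,-0.02],[0,0,0]],[[0,0.1,-0.02],[0,0,0]],[[0,0.1,-0.02],[0,0,0]],[[0,0.1,-0.02],[0,0,0]],[[0,0.1,-0.02],[0,0,0]],[[0,0.1,-0.02],[0,0,0]],[[0,0.08,-0.02],[0,0,0]],[[0,0,0],[0,0,0]]]'
python3 -c "
from h import *
rep()"
```

```text
time_s: 9.05
ee_pos: [592.5, -183.2, 125.0]
ee_rot: [-162.0, -0.0, 98.7]
force: [0.4, -0.6, -3.8]
gripper_width: 14.0
gripper_force: 40.0
t 9.1 end1 [82.8, 0.1, 57.4] end2 [-88.3, 0.5, 113.1] tilt 18.03 yaw -0.12 Fbath [ 0.3 -0.6 -3.8] tq [-0.03 -0.43  0.01]
```

Scaled: 1.4 mm is 0.028, 0.95 mm is 0.019.

```bash
python3 -m pendant '[[[0,0.028,-0.0092],[0,0,0]],[[0,0.028,-0.0092],[0,0,0]],[[0,0.028,-0.0092],[0,0,0]],[[0,0.019,-0.0062],[0,0,0]],[[0,0.019,-0.0062],[0,0,0]],[[0,0,0],[0,0,0]]]'
python3 -c "
from h import *
rep()"
```

```text
time_s: 9.65
ee_pos: [598.4, -182.3, 125.3]
ee_rot: [-162.0, -0.0, 98.7]
force: [-0.3, 1.0, -4.3]
gripper_width: 13.4
gripper_force: 40.0
t 9.7 end1 [88.7, 0.1, 57.7] end2 [-82.4, 0.5, 113.4] tilt 18.04 yaw -0.14 Fbath [-0.1  1.  -4.3] tq [-0.04 -0.46 -0.  ]
```

```bash
python3 -m pendant '[[[0,0.019,-0.0062],[0,0,0]],[[0,0.019,-0.0062],[0,0,0]],[[0,0,0],[0,0,0]]]'
python3 -c "
from h import *
rep()"
```

```text
time_s: 9.95
ee_pos: [600.4, -182.0, 125.2]
ee_rot: [-162.0, -0.0, 98.7]
force: [0.5, -0.5, -5.4]
gripper_width: 13.8
gripper_force: 40.0
t 9.9 end1 [90.8, 0.1, 57.6] end2 [-80.4, 0.5, 113.3] tilt 18.04 yaw -0.13 Fbath [ 0.4 -0.5 -5.4] tq [-0.03 -0.39 -0.02]
```

Scaled: 0.95 mm is 0.019, -0.31 mm is -0.0062.

```bash
cat > ok.py <<'E'
import sys
from h import *
rep();f=BR.inv().apply(state()["force"])-[0,0,-4.7]
sys.exit(int(np.linalg.norm(f)>float(sys.argv[1])))
E
python3 -m pendant '[[[0,0.019,-0.0062],[0,0,0]],[[0,0.019,-0.0062],[0,0,0]],[[0,0,0],[0,0,0]]]' >/dev/null && python3 ok.py 5 && python3 -m pendant '[[[0,0.019,-0.0062],[0,0,0]],[[0,0.019,-0.0062],[0,0,0]],[[0,0,0],[0,0,0]]]' >/dev/null && python3 ok.py 5 && python3 -m pendant '[[[0,0.019,-0.0062],[0,0,0]],[[0,0.019,-0.0062],[0,0,0]],[[0,0,0],[0,0,0]]]' >/dev/null && python3 ok.py 5 && python3 -m pendant '[[[0,0.019,-0.0062],[0,0,0]],[[0,0.019,-0.0062],[0,0,0]],[[0,0,0],[0,0,0]]]' >/dev/null && python3 ok.py 5
```

```text
t 10.2 end1 [92.8, 0.1, 57.6] end2 [-78.4, 0.5, 113.3] tilt 18.04 yaw -0.13 Fbath [-0.4  0.1 -4.8] tq [ 0.01 -0.43  0.02]
t 10.6 end1 [94.8, 0.1, 57.6] end2 [-76.3, 0.5, 113.4] tilt 18.04 yaw -0.13 Fbath [-0.2  0.2 -5.2] tq [-0.03 -0.4  -0.04]
t 10.8 end1 [96.8, 0.1, 57.6] end2 [-74.4, 0.5, 113.3] tilt 18.04 yaw -0.13 Fbath [-0.6  1.  -3.8] tq [-0.   -0.45  0.01]
t 11.2 end1 [98.8, 0.1, 57.6] end2 [-72.4, 0.5, 113.3] tilt 18.04 yaw -0.13 Fbath [ 0.4 -0.3 -3.7] tq [-0.   -0.43 -0.03]
```

Scaled: 0.95 mm is 0.019, -0.31 mm is -0.0062.

```bash

python3 -m pendant '[[[0,0.019,-0.0062],[0,0,0]],[[0,0.019,-0.0062],[0,0,0]],[[0,0,0],[0,0,0]]]' >/dev/null && python3 ok.py 5 && python3 -m pendant '[[[0,0.019,-0.0062],[0,0,0]],[[0,0.019,-0.0062],[0,0,0]],[[0,0,0],[0,0,0]]]' >/dev/null && python3 ok.py 5 && python3 -m pendant '[[[0,0.019,-0.0062],[0,0,0]],[[0,0.019,-0.0062],[0,0,0]],[[0,0,0],[0,0,0]]]' >/dev/null && python3 ok.py 5 && python3 -m pendant '[[[0,0.019,-0.0062],[0,0,0]],[[0,0.019,-0.0062],[0,0,0]],[[0,0,0],[0,0,0]]]' >/dev/null && python3 ok.py 5
```

```text
t 11.4 end1 [100.8, 0.1, 57.6] end2 [-70.4, 0.5, 113.4] tilt 18.04 yaw -0.13 Fbath [ 0.6  1.  -4.5] tq [ 0.04 -0.45 -0.01]
t 11.8 end1 [102.1, 0.1, 57.6] end2 [-68.9, 0.4, 113.6] tilt 18.12 yaw -0.13 Fbath [-1.5 -0.3 -4. ] tq [-0.06 -0.15  0.06]
t 12.1 end1 [102.4, 0.0, 57.7] end2 [-68.5, 0.4, 114.3] tilt 18.33 yaw -0.14 Fbath [-5.   0.1 -0.6] tq [-0.28  0.86  0.11]
```

The end stop is felt at end1 x≈101.7, which makes the stop face about 103.3, so s≈11 and home centre x≈-6.2 in my frame. I back off 4 mm and then level the floor.

Scaled: -1.9 mm is -0.038, -1 mm is -0.02.

```bash
python3 -m pendant '[[[0,-0.038,0.0124],[0,0,0]],[[0,-0.038,0.0124],[0,0,0]],[[0,-0.02,0.006],[0,0,0]],[[0,0,0],[0,0,0]]]' >/dev/null; python3 -c "
from h import *
rep()
for a in (18,12,6,1.5): goto([98,0,56],a)"
```

```text
t 12.4 end1 [100.1, 0.1, 57.7] end2 [-71.1, 0.5, 113.3] tilt 17.97 yaw -0.14 Fbath [ 0.4  0.2 -4.2] tq [ 0.01 -0.49 -0.02]
goto [98, 0, 56] 18 d_tool [-0.3 -1.5  2.3] rv [ 0.03 -0.04 -0.13] d after rot [-0.3 -1.5  2.3] TCP [ 607.5 -181.1  123.6]
goto [98, 0, 56] 12 d_tool [-0.3 -5.3 11.9] rv [-5.97 -0.04 -0.13] d after rot [-0.3 -6.5 11.3] TCP [ 600.9 -182.1  115.6]
goto [98, 0, 56] 6 d_tool [-0.3 -8.2 21.9] rv [-11.97  -0.03  -0.14] d after rot [ -0.3 -12.5  19.7] TCP [ 595.2 -183.   107. ]
goto [98, 0, 56] 1.5 d_tool [-0.3 -9.6 29.5] rv [-16.47  -0.02  -0.14] d after rot [ -0.3 -17.6  25.6] TCP [ 591.5 -183.6  100.1]
```

Scaled: 3.2 mm is 0.064, 2.3 mm is 0.046, -2 degrees / 60 = -0.0333.

```bash
python3 -m pendant '[[[0,-0.03,0.046],[0,0,0]],[[0,-0.026,0.064],[-0.0333,0,0]],[[0,-0.026,0.064],[-0.0333,0,0]],[[0,-0.026,0.064],[-0.0333,0,0]],[[0,0,0],[0,0,0]]]' >/dev/null; python3 ok.py 4 && python3 -m pendant '[[[0,-0.028,0.064],[-0.0333,0,0]],[[0,-0.028,0.064],[-0.0333,0,0]],[[0,0,0],[0,0,0]]]' >/dev/null; python3 ok.py 4 && python3 -m pendant '[[[0,-0.028,0.064],[-0.0333,0,0]],[[0,-0.028,0.064],[-0.0333,0,0]],[[0,0,0],[0,0,0]]]' >/dev/null; python3 ok.py 4;  python3 -c "
from h import *
for a in ([98,0,54,1.5],[96,0,54,0]): goto(a[:3],a[3])"
```

```text
t 12.9 end1 [96.3, 0.2, 55.8] end2 [-79.7, 0.7, 93.6] tilt 12.11 yaw -0.17 Fbath [ 0.8  0.2 -4.6] tq [-0.05 -0.23  0.02]
t 13.2 end1 [96.5, 0.2, 55.5] end2 [-81.6, 0.7, 81.1] tilt 8.16 yaw -0.15 Fbath [-0.2 -0.4 -3.3] tq [-0.08 -0.15 -0.01]
t 13.6 end1 [96.6, 0.3, 55.3] end2 [-82.9, 0.7, 68.4] tilt 4.18 yaw -0.15 Fbath [-0.3 -0.3 -4.5] tq [-0.06 -0.03  0.  ]
goto [98, 0, 54] 1.5 d_tool [-0.5 -0.4  5.5] rv [-2.68 -0.05 -0.15] d after rot [-0.4 -0.7  5.4] TCP [ 591.5 -183.6   98.1]
goto [96, 0, 54] 0 d_tool [-0.5 -3.4  8. ] rv [-4.18 -0.04 -0.15] d after rot [-0.4 -3.9  7.8] TCP [ 588.4 -184.1   95.8]
```

Scaled: 4 mm is 0.08, -1.5 mm is -0.03, -2.18 degrees / 60 = -0.0363.

```bash
python3 -m pendant '[[[-0.004,-0.03,0.08],[-0.0333,0,0]],[[-0.004,-0.04,0.08],[-0.0363,0,-0.0025]],[[0,-0.04,0],[0,0,0]],[[0,-0.06,0],[0,0,0]],[[0,-0.06,0],[0,0,0]],[[0,-0.04,0],[0,0,0]],[[0,0,0],[0,0,0]]]' >/dev/null; python3 ok.py 4;  python3 -c "
from h import *
goto([83.8,0,52],0)"
```

```text
t 14.2 end1 [87.0, -0.1, 54.3] end2 [-93.0, -0.1, 54.0] tilt -0.11 yaw 0.02 Fbath [-0.5  0.6 -4.5] tq [-0.15  0.04  0.04]
goto [83.8, 0, 52] 0 d_tool [ 0.1 -3.1  2.1] rv [ 0.11 -0.01  0.02] d after rot [ 0.1 -3.1  2.1] TCP [ 576.4 -185.9   93.8]
```

Scaled: -1.6 mm is -0.032, -1.5 mm is -0.03, 0.1 degrees / 60 = 0.0017.

```bash
python3 -m pendant '[[[0,-0.032,0],[0.0017,0,0]],[[0,-0.03,0],[0,0,0]],[[0,0,0.02],[0,0,0]],[[0,0,0.02],[0,0,0]],[[0,0,0],[0,0,0]]]' >/dev/null; python3 ok.py 4 && python3 -m pendant '[[[0,0,0.02],[0,0,0]],[[0,0,0.02],[0,0,0]],[[0,0,0],[0,0,0]]]' >/dev/null; python3 ok.py 4 && python3 -m pendant '[[[0,0,0.014],[0,0,0]],[[0,0,0.014],[0,0,0]],[[0,0,0],[0,0,0]]]' >/dev/null; python3 ok.py 4 && python3 -m pendant '[[[0,0,0.014],[0,0,0]],[[0,0,0.014],[0,0,0]],[[0,0,0],[0,0,0]]]' >/dev/null; python3 ok.py 4 && python3 -m pendant '[[[0,0,0.014],[0,0,0]],[[0,0,0.014],[0,0,0]],[[0,0,0],[0,0,0]]]' >/dev/null; python3 ok.py 4
```

```text
t 14.8 end1 [83.7, -0.0, 51.8] end2 [-96.3, -0.1, 51.8] tilt -0.01 yaw 0.01 Fbath [-0.2 -0.4 -4.6] tq [-0.14  0.03 -0.02]
t 15.1 end1 [83.8, -0.0, 49.8] end2 [-96.2, -0.0, 49.8] tilt -0.01 yaw 0.01 Fbath [-0.1 -0.2 -4.2] tq [-0.06  0.07 -0.07]
t 15.3 end1 [83.8, -0.0, 48.6] end2 [-96.2, -0.1, 48.5] tilt -0.02 yaw 0.02 Fbath [-0.2  0.8 -5.1] tq [-0.1   0.02  0.01]
t 15.7 end1 [83.8, -0.0, 47.1] end2 [-96.2, -0.1, 47.1] tilt -0.02 yaw 0.01 Fbath [-0.5 -0.1 -5. ] tq [-0.08  0.05 -0.07]
t 15.9 end1 [83.8, -0.0, 45.7] end2 [-96.2, -0.1, 45.7] tilt -0.02 yaw 0.01 Fbath [ 0.2 -0.  -4.1] tq [-0.05  0.03  0.  ]
```

Scaled: 0.6 mm is 0.012.

```bash
python3 -m pendant '[[[0,0,0.012],[0,0,0]],[[0,0,0],[0,0,0]],[[0,0,0],[0,0,0]]]' >/dev/null; python3 ok.py 3 && python3 -m pendant '[[[0,0,0.012],[0,0,0]],[[0,0,0],[0,0,0]],[[0,0,0],[0,0,0]]]' >/dev/null; python3 ok.py 3 && python3 -m pendant '[[[0,0,0.012],[0,0,0]],[[0,0,0],[0,0,0]],[[0,0,0],[0,0,0]]]' >/dev/null; python3 ok.py 3 && python3 -m pendant '[[[0,0,0.012],[0,0,0]],[[0,0,0],[0,0,0]],[[0,0,0],[0,0,0]]]' >/dev/null; python3 ok.py 3
```

```text
t 16.2 end1 [83.9, -0.1, 45.3] end2 [-96.1, -0.1, 45.2] tilt -0.04 yaw 0.02 Fbath [-0.4  0.3 -3.7] tq [-0.12  0.02  0.  ]
t 16.6 end1 [84.1, -0.1, 45.2] end2 [-95.9, -0.1, 45.0] tilt -0.06 yaw 0.02 Fbath [ 0.7 -0.  -0.9] tq [-0.08  0.32 -0.03]
t 16.6 end1 [84.1, -0.1, 45.2] end2 [-95.9, -0.1, 45.0] tilt -0.06 yaw 0.02 Fbath [ 0.7 -0.  -0.9] tq [-0.08  0.32 -0.03]
t 16.6 end1 [84.1, -0.1, 45.2] end2 [-95.9, -0.1, 45.0] tilt -0.06 yaw 0.02 Fbath [ 0.7 -0.  -0.9] tq [-0.08  0.32 -0.03]
```

The floor rests on the ledges at z≈45, below the sill tops. I open the gripper a little and withdraw straight up.

Scaled: -40 mm is -0.8, -25 mm is -0.5.

```bash
python3 -m pendant '[[[0,0,0],[0,0,0]],[[0,0,0],[0,0,0]],[[0,0,0],[0,0,0]],[[0,0,0],[0,0,0]],[[0,0,0],[0,0,0]],[[0,0,0],[0,0,0]]]' 34 && python3 -m pendant '[[[0,0,-0.06],[0,0,0]],[[0,0,-0.2],[0,0,0]],[[0,0,-0.5],[0,0,0]],[[0,0,-0.8],[0,0,0]],[[0,0,-0.8],[0,0,0]],[[0,0,-0.8],[0,0,0]],[[0,-0.8,-0.4],[0,0,0]],[[0,-0.8,0],[0,0,0]]]' && python3 -m pendant '[[[0,-0.8,0],[0,0,0]],[[0,-0.8,0],[0,0,0]],[[0,-0.8,0],[0,0,0]],[[0,-0.4,0],[0,0,0]],[[0,0,0],[0,0,0]],[[0,0,0],[0,0,0]]]'
python3 - <<'E'
from h import *;import cv2
f=grab_frame("side")[150:310,220:370];g=grab_frame("top")[140:250,260:360]
a=cv2.resize(f,(400,427),interpolation=cv2.INTER_CUBIC);b=cv2.resize(g,(388,427),interpolation=cv2.INTER_CUBIC)
cv2.imwrite("pics/m3.png",cv2.convertScaleAbs(np.hstack([a,b]),alpha=1.5))
E
```

```text
time_s: 17.15
ee_pos: [576.5, -186.1, 86.4]
ee_rot: [180.0, -0.0, 98.8]
force: [0.1, 0.3, 0.6]
gripper_width: 34.0
gripper_force: 0.0
time_s: 17.95
ee_pos: [498.6, -199.1, 268.7]
ee_rot: [179.6, 0.3, 98.9]
force: [-0.4, -1.3, -0.2]
gripper_width: 34.2
gripper_force: 0.0
time_s: 18.55
ee_pos: [359.4, -220.0, 265.3]
ee_rot: [179.8, 0.1, 98.8]
force: [0.1, 0.2, 0.0]
gripper_width: 34.3
gripper_force: 0.0
```

View pics/m3.png

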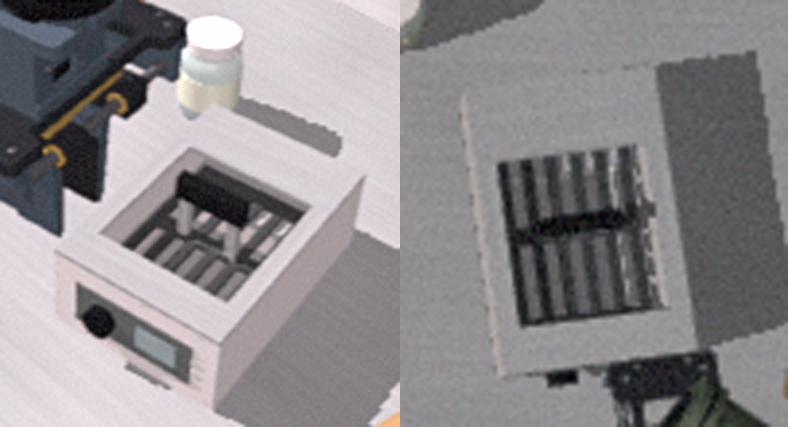

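The floor lies level in the bath with both ends under the lips. The handle is upright and centred (top crop (575,222)), the gripper is clear and the bystanders haven't moved.

```bash
python3 -c "
from workcell import *
print(job_done())"
```

```text
the job is handed in; nothing more can be done
None
```

The floor is home in the bath: measured flat at z ≈ 45 mm on both ledges between the sills and let go of, with only light contact forces read on the way; I handed the job in at about 19 s, and no verdict was shown.

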